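Hold a slotted bracket on its studs against a sprung stop

TASK

Put the aluminium bracket onto the plywood mounting plate, its two slots over the two studs and its foot flat on the plate, at first clear of the dark stop bar; then slide it along the studs and press its end edge against the spring-backed stop bar with a steady push of about 12 N. Finish there with the fingers still on the bracket, holding that push without letting go, so that a colleague can run the nuts down. Leave the spanner, block plane and sanding block where they lie.

Things in the scene. Friction and masses are not known exactly. Their poses are not given: they have to be found in the camera images.
- bracket: Loose plain aluminium bracket, 0.2 to 0.42 kg, standing on its foot. Foot 80 (x) x 84 (y) x 14 mm thick with two through slots, 51 mm along x, 14 mm wide, centred at x = 0, y = +-26. Amid the foot stands a web 12 mm thick (x), 30 wide (y), its top 65 mm above the underside: grip it across its 12 mm. Same after a half turn. Origin: centre of the foot's underside, z up.
- mount_plate: Fixed plywood plate, waxed and slippery (friction about 0.15), 180 (x) x 130 (y) x 15 mm thick, flat on the bench. Origin: centre of its underside; its x axis points from the studs to the stop bar, within 0.45 rad of straight away from the robot. At x = 62 to 80 mm stands a grey spring block, 32 mm tall above the plate's top. 
- studs (a point): Point midway between the plate's two fixed upright steel studs, on the plate's top (plate x = -20 mm, y = 0, z = 15). Studs: 10 mm thick, tapered to 5 at the tip, 24 mm tall, at y = +26 and -26 mm from here. On them the bracket has 2 mm play to each side and slides from x = -20 to +20 mm from here; its end meets the stop bar at x = -5, and 12 N is at x = +10 mm.
- stop_bar: Dark steel stop bar on the plate, 12 (x) x 100 (y) x 29 mm, from 1.5 to 30.5 mm above the plate's top. Origin: middle of the face toward the studs, at rest at plate x = 15 mm, 31 mm above the bench; axes as the plate's. Pushed along plate +x it slides back up to 30 mm against springs of 0.8 N per mm, no preload: 12 N is 15 mm back.
- spanner: Loose small open-end spanner, 165 x 32 x 8 mm, a bystander lying between the two working places. Origin: centre of its underside, long axis y.
- plane: Loose block plane, 160 x 48 x 56 mm, a bystander at the right. Origin: centre of its underside, long axis y.
- sander: Loose cork sanding block, 112 x 64 x 37 mm, a bystander at the left. Origin: centre of its underside, long axis y.
Things that resemble listed ones, but are neither listed nor needed, are in the scene too. What is shaped like the bracket but yellow is not meant.

How it is judged:
By the outcome, as a careful person would: the job done as asked, in the order asked, and still so for the second after the job is handed in, while the arm keeps its last pose, push and grip.
It also fails if it takes over 51 s, if anything falls off the work surface, if the arm or the gripper's body presses on something with over 40 N, if the wrist force passes 120 N, or if a joint passes its speed limit or range.

ROBOT

A 6-joint arm with a two-finger parallel gripper is mounted at the origin on a cart in front of the work surface, level with it; the furniture and walls round the work are solid. World frame = base frame: x ahead of the robot, y to its left, z up, the work surface at z = 0. Lengths are in mm, angles in rad, forces in N, time in s.
With the tool pointing down it reaches from about 275 to 1000 mm from the base axis. Payload 8.4 kg.
Tool frame: the origin (TCP) lies at the very end of the fingers, on their centre line; the grasp point (between the pads) lies 19 mm behind it; z points along the fingers, y is the line along which they close (so a half turn about z gives the same grasp; the last joint's range is limited). The gripper opens to 85 mm and grips with 20 to 120 N. Pads are 22 mm wide; open, the fingers measure 114 mm over their backs; the gripper's body (76 mm by 85 mm) begins 54 mm behind the grasp point. The pads swing forward as they close: fully open they stand 13 mm farther back than shut.
Start: joints at [-1.102, 0.353, 1.633, -0, 1.155, -0.002], TCP at [283.498, -557.006, 192.881] pointing down, gripper open.
Joint ranges: [-2.63, 2.63], [-0.92, 2.1], [0.06, 2.66], [-1.3, 4.44], [0, 2.69], [-3.02, 3.02]. Speed limits (rad/s): [2.22, 2.22, 2.79, 3.14, 3.14, 3.14].

INTERFACE

Orientations are given as [roll, pitch, yaw] about the fixed x, y, z axes, in that order (R = Rz(yaw) Ry(pitch) Rx(roll)).
In Python, from rig import sensors, grab_frame, camera_params, order gives the robot as it stands. The module is installed in compiled form; this text tells all that it offers.
- The arm moves only by the tool move_arm, never from a script. Its argument "motion" is a list of rows, each a list of 7 numbers: the turn, a rotation vector about the tool's x, y, z in fractions of the full range, 1 being pi rad, then the shift along the tool's x, y, z in parts of the range, where 1.0 means 40 cm, then the finger opening in m, from 0 to 0.0854. A call has 1 to 8 rows; each row is the pose to reach, as a shift and turn from the pose commanded when the call began, along the tool's axes at that moment; what a row does not reach only later rows make up. A row lasts 1/8 s, in which the tool goes at most 62.5 mm and 10.7 degrees, less where a joint would pass 70% of its speed; a pose out of reach is approached as far as the arm can. Shift and turn numbers lie between -1 and 1, and a call with a number outside is refused. A call with a gripper value outside its range is refused whole. The fingers move at their own pace and stop on an object; "grip_force" is the grip in N (left out, the last holds). Time passes only in rows, so rows that repeat a pose let the fingers close. It gives the time, the measured TCP pose, the force, the opening and the grip force at its end, in the units of the state.
- sensors.sense(): the state, without advancing time (a new reading comes with each control period).
- grab_frame(name): name is "scene" or "top"; returns (picture, depth): 420x560x3 uint8, red, green, blue; 420x560 float32, mm along the optical axis (not along the pixel's ray), 0 where there is no reading.
- camera_params(name): a dict with "camera_matrix" (3x3 intrinsics, pixels), "world_from_camera" (4x4, takes a point from camera to world coordinates). Camera axes: x right, y down, z forward; pixel columns grow to the right and rows downward; lengths in mm; the calibration is good to about 2 mm. A picture is of the moment at which its call begins. camera_params takes no time and is no camera call.
- order.sign_off(): hands the job in; it is judged then, once.
The state is a dict: "clock": time; "qpos": joint angles; "qvel": joint speeds; "joint_efforts": joint torques, N m; "eef_pos": TCP position; "tcp_rot": TCP orientation; "contact_force": force on the tool from outside, world axes, zero at the start; "wrist_torque": the same for the moment, N m; "opening": opening from 0.0 (shut) to 1.0 (fully open); "grasp_force": force on a finger pad.
Only numpy, scipy, OpenCV 4.12 (cv2) and the standard library are available. Lean on these libraries where they do the work, as an engineer would, in place of code of your own. Each camera call takes 0.05 s, during which the arm holds its last target. There are 200 camera calls.

## Working session

There is one attempt and no reset: what is moved stays moved. The work goes in short steps, Python scripts to look and compute and a tool call to move; the robot and the scene stay as the last step left them, time stands still between calls to the robot, and variables do not carry over. Pictures are saved under pics/ and viewed, at most 10 in all, crops included, and the job is handed in when it is done.

Besides the shell and the picture viewer there is one more tool, called after ">>>" as a command line: name --pt "numbers of a row" for each row, then --argument value for the rest. move_arm: Moves the arm, as the interface text tells. Its arguments: {"type":"object","properties":{"motion":{"type":"array","items":{"type":"array","items":{"type":"number"}}},"grip_force":{"type":"number"}},"required":["motion"]}

```bash
mkdir -p pics; cat > h.py <<'E'
import numpy as np, cv2
from rig import sensors, grab_frame, camera_params, order
def grab(n):
    p,d=grab_frame(n); np.savez(f'{n}.npz',p=p,d=d); return p,d
def cloud(n,d):
    c=camera_params(n);K=np.array(c["camera_matrix"]);T=np.array(c["world_from_camera"])
    v,u=np.mgrid[:d.shape[0],:d.shape[1]]
    P=np.stack([(u-K[0,2])/K[0,0]*d,(v-K[1,2])/K[1,1]*d,d],-1)
    W=P@T[:3,:3].T+T[:3,3]; W[d<=0]=np.nan; return W
E
python3 - <<'E'
from h import *
for n in("scene","top"):
    p,d=grab(n); cv2.imwrite(f'pics/{n}0.png',p[...,::-1])
    c=camera_params(n);print(n,np.round(c["camera_matrix"],1).tolist(),np.round(c["world_from_camera"],3).tolist())
print(sensors.sense())
E
```

```text
scene [[387.1, 0.0, 274.7], [0.0, 387.1, 210.3], [0.0, 0.0, 1.0]] [[-0.876, -0.367, 0.313, 121.166], [-0.482, 0.677, -0.556, 711.306], [-0.008, -0.638, -0.77, 1021.648], [0.0, 0.0, 0.0, 1.0]]
top [[448.1, 0.0, 279.8], [0.0, 448.1, 205.1], [0.0, 0.0, 1.0]] [[-0.029, -0.985, 0.171, 245.829], [-1.0, 0.03, 0.002, 14.452], [-0.007, -0.171, -0.985, 1632.077], [0.0, 0.0, 0.0, 1.0]]
{'clock': 0.1, 'qpos': array([-1.10237836e+00,  3.53586346e-01,  1.63402753e+00,  1.14643085e-05,
        1.15518921e+00, -2.40482102e-03]), 'qvel': array([ 1.39224445e-03, -1.05100560e-03, -1.11028793e-03, -6.82976895e-04,
       -5.00607746e-04, -6.74636848e-05]), 'joint_efforts': array([ 1.93117507e-04, -6.06352830e+01, -3.42816424e+01,  5.45546754e-05,
        3.96240895e-03, -4.71213639e-06]), 'eef_pos': array([ 283.30936632, -556.5938132 ,  192.24591386]), 'tcp_rot': array([-3.14038226e+00, -1.33935787e-05,  4.70818145e-01]), 'contact_force': array([-0.53482007,  0.40072437, -0.44496535]), 'wrist_torque': array([-0.00046059, -0.04069478, -0.01806065]), 'grasp_force': 0.0, 'opening': 0.9999753042176536}
```

View pics/scene0.png

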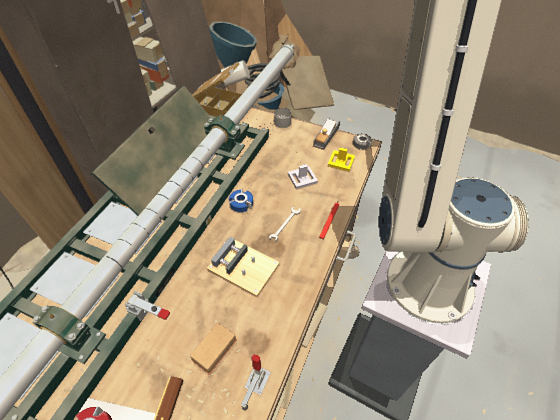

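View pics/top0.png

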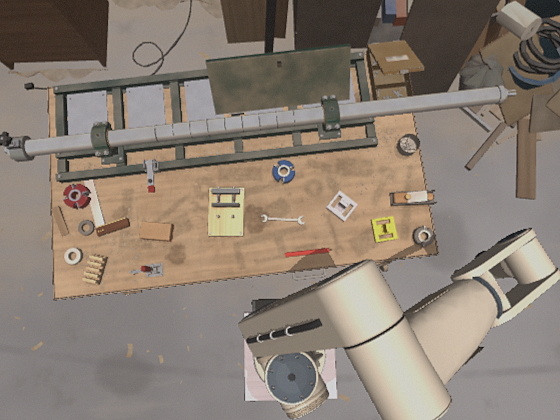

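Scene: the grey bracket is at about (302,177), its yellow look-alike at (342,159), and the plate at (243,265). In the top view the bracket is at (341,205), the yellow one at (384,229) and the plate at (226,211). The grey one fits because it is plain aluminium. I'll confirm it in a crop and measure.

```bash
cat > m.py <<'E'
from h import *
def rect(pts):
    r=cv2.minAreaRect(pts.astype(np.float32)); return np.round(r[0],1),np.round(r[1],1),round(r[2],2),np.round(cv2.boxPoints(r),0).tolist()
S={n:np.load(n+'.npz') for n in("scene","top")}
boxes={"scene":{"br":(285,155,322,192),"pl":(203,232,282,298)},"top":{"br":(322,185,360,225),"pl":(203,182,248,242)}}
for n in S:
    p,d=S[n]['p'],S[n]['d'];W=cloud(n,d)
    hsv=cv2.cvtColor(p,cv2.COLOR_RGB2HSV)
    for k,(a,b,c,e) in boxes[n].items():
        w=W[b:e,a:c].reshape(-1,3);h=hsv[b:e,a:c].reshape(-1,3)
        print(n,k)
        for lo,hi in ([(10,19),(55,75)] if k=="br" else [(11,20),(30,44),(44,52)]):
            m=(w[:,2]>lo)&(w[:,2]<hi)
            if k=="br": m&=h[:,1]<90
            if m.sum()>4: print(lo,hi,m.sum(),np.round(np.nanmedian(w[m],0),1),*rect(w[m][:,:2]))
E
python3 m.py
python3 - <<'E'
from h import *
p=np.load('scene.npz')['p'];q=np.load('top.npz')['p']
a=cv2.resize(p[150:300,200:400],None,fx=4,fy=4,interpolation=2)[...,::-1]
cv2.imwrite('pics/c1.png',a)
b=cv2.resize(q[180:245,200:400],None,fx=4,fy=4,interpolation=2)[...,::-1]
cv2.imwrite('pics/c2.png',b)
E
```

```text
scene br
10 19 228 [ 513.7 -199.3   13.6] [ 521.1 -206.4] [85.7 83.2] 48.31 [[461.0, -211.0], [524.0, -266.0], [581.0, -202.0], [519.0, -147.0]]
55 75 37 [ 520.3 -203.3   61.4] [ 520.  -206.5] [31.  16.3] 48.76 [[504.0, -213.0], [516.0, -223.0], [536.0, -200.0], [524.0, -189.0]]
scene pl
11 20 1599 [487.3 224.6  14.5] [510.6 183.5] [199.6 180.5] 87.73 [[417.0, 87.0], [597.0, 80.0], [605.0, 280.0], [424.0, 287.0]]
30 44 260 [553.5 226.   37.5] [544.9 217.1] [ 99.2 113. ] 89.22 [[488.0, 168.0], [601.0, 167.0], [602.0, 266.0], [489.0, 267.0]]
44 52 226 [577.8 219.7  46.4] [558.7 215.2] [99.4 66.5] 88.28 [[524.0, 167.0], [590.0, 165.0], [593.0, 264.0], [527.0, 266.0]]
top br
10 19 261 [ 513.8 -207.6   14.2] [ 534.  -221.6] [ 83.6 124.4] 49.21 [[460.0, -213.0], [554.0, -294.0], [608.0, -231.0], [514.0, -149.0]]
55 75 33 [ 516.2 -207.1   64.6] [ 517.5 -207.7] [28.4 13.4] 47.48 [[503.0, -214.0], [513.0, -223.0], [532.0, -202.0], [522.0, -193.0]]
top pl
11 20 1018 [490.5 215.7  14.9] [507.8 217.1] [130.  178.6] 88.6 [[417.0, 154.0], [595.0, 150.0], [599.0, 280.0], [420.0, 284.0]]
30 44 181 [548.3 218.5  40. ] [540.8 215.9] [100.7 111.5] 89.03 [[484.0, 166.0], [596.0, 165.0], [597.0, 265.0], [486.0, 267.0]]
44 52 131 [573.3 214.4  47. ] [555.  215.5] [97.  62.7] 88.36 [[522.0, 168.0], [585.0, 166.0], [588.0, 263.0], [525.0, 265.0]]
```

View pics/c1.png

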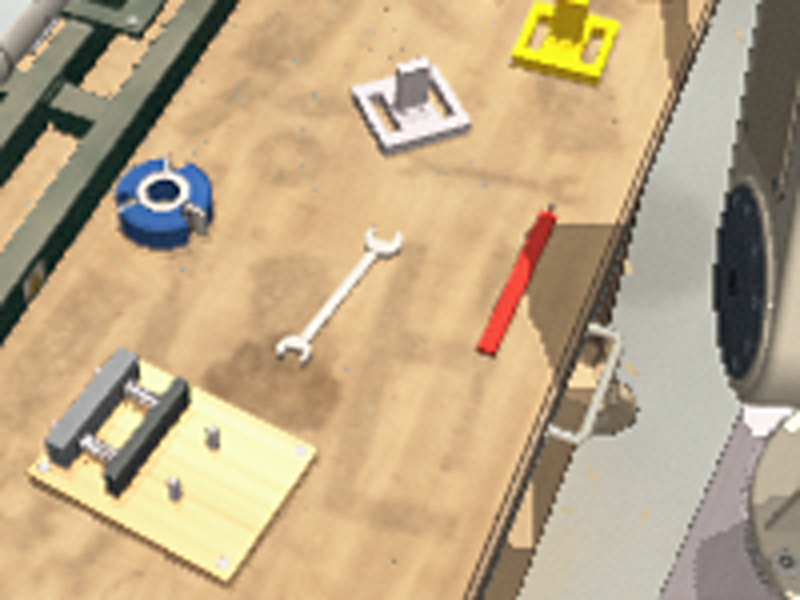

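View pics/c2.png

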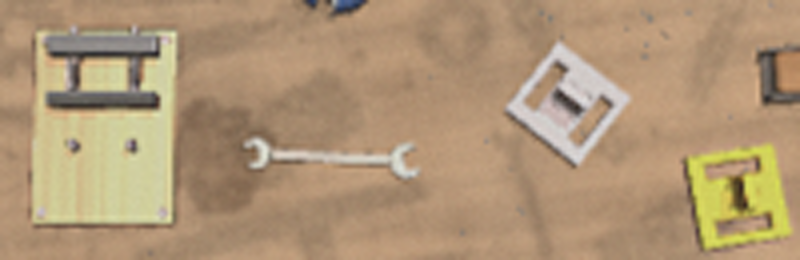

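The crop confirms it: the plain grey bracket is at crop (410,105), the yellow one at (565,40) is not meant, and the studs are at (212,437) and (174,490). In the two views the web's long axis lies at about 48.3° and its centre at about (519,−207). Foot size and heights match the text.

```bash
cat >> h.py <<'E'
from scipy.spatial.transform import Rotation as Ro
def delta(x,y,z,yaw,frm=None):
    if frm is None:
        s=sensors.sense(); p0,r0=s["eef_pos"],s["tcp_rot"]
    else: p0,r0=frm[:3],[np.pi,0,frm[3]]
    R0=Ro.from_euler('xyz',r0); R=Ro.from_euler('xyz',[np.pi,0,yaw])
    print("rot",np.round((R0.inv()*R).as_rotvec(),4),"shift m",np.round(R0.inv().apply(np.array([x,y,z])-p0)/1000,4))
E
python3 - <<'E'
from h import *
delta(519,-207,110,np.radians(48.3),(283.5,-557.0,192.9,.471))
# studs, tops of studs above plate, each view
for n,(a,b,c,e) in {"top":(212,209,242,226),"scene":(236,250,262,278)}.items():
    f=np.load(n+'.npz');W=cloud(n,f['d'])[b:e,a:c]
    m=((W[...,2]>22)&(W[...,2]<42)).astype(np.uint8)
    k,l=cv2.connectedComponents(m)
    for i in range(1,k): print(n,(l==i).sum(),np.round(np.median(W[l==i],0),1),np.round(W[l==i][:,2].max(),1))
E
```

```text
rot [ 0.     0.    -0.372] shift m [ 0.3687 -0.205   0.0829]
top 1 [510.2 264.7  24.5] 24.5
top 1 [500.6 188.4  24.4] 24.4
top 9 [489.6 241.7  35. ] 41.5
top 1 [493.9 210.2  24.6] 24.6
top 9 [488.5 190.4  31.3] 40.4
top 1 [487.2 225.   23.2] 23.2
top 1 [486.4 203.1  24.2] 24.2
top 1 [482.  170.7  22.2] 22.2
top 1 [479.5 210.6  22.7] 22.7
top 1 [475.2 192.4  23.2] 23.2
top 1 [461.  207.   23.4] 23.4
top 1 [460.1 174.5  22.7] 22.7
top 1 [458.8 254.2  22.9] 22.9
top 1 [457.7 214.4  22.5] 22.5
scene 5 [548.3 191.8  31.8] 38.7
scene 1 [533.7 188.9  41.5] 41.5
scene 41 [527.9 205.6  29.7] 41.4
scene 1 [532.6 196.3  41.2] 41.2
scene 1 [537.4 211.3  41.4] 41.4
scene 1 [533.4 217.5  41.8] 41.8
scene 15 [489.6 192.9  32.7] 39.5
scene 15 [491.5 245.7  32.4] 40.9
```

Units first: shifts go in shares of 40 cm and turns go in shares of pi rad. So 0.3687 m / 0.4 = 0.9218, -0.205 m / 0.4 = -0.5125, -0.372 rad / 3.1416 = -0.1184.

>>> move_arm --pt "0 0 -0.1184 0.9218 -0.5125 0.2075 0.05" --pt "0 0 -0.1184 0.9218 -0.5125 0.2075 0.05" --pt "0 0 -0.1184 0.9218 -0.5125 0.2075 0.05" --pt "0 0 -0.1184 0.9218 -0.5125 0.2075 0.05" --pt "0 0 -0.1184 0.9218 -0.5125 0.2075 0.05" --pt "0 0 -0.1184 0.9218 -0.5125 0.2075 0.05" --pt "0 0 -0.1184 0.9218 -0.5125 0.2075 0.05" --pt "0 0 -0.1184 0.9218 -0.5125 0.2075 0.05"

```text
clock: 1.1
eef_pos: [520.1, -203.8, 108.8]
tcp_rot: [-3.14, -0.0, 0.847]
contact_force: [0.0, -0.6, -0.3]
opening: 0.589
grasp_force: 0.0
```

>>> move_arm --pt "0 0 0 0 0 0 0.05" --pt "0 0 0 0 0 0 0.05" --pt "0 0 0 0 0 0 0.05" --grip_force 60

```text
clock: 1.48
eef_pos: [518.6, -208.1, 110.1]
tcp_rot: [3.141, -0.0, 0.841]
contact_force: [-0.5, -0.6, -0.3]
opening: 0.585
grasp_force: 0.0
```

In the tool's units: 0.088 m / 0.4 = 0.22, 0.08 m / 0.4 = 0.2.

>>> move_arm --pt "0 0 0 0 0 0.1 0.05" --pt "0 0 0 0 0 0.1625 0.05" --pt "0 0 0 0 0 0.2 0.05" --pt "0 0 0 0 0 0.22 0.05" --pt "0 0 0 0 0 0.22 0.05" --pt "0 0 0 0 0 0.22 0.05"

```text
clock: 2.22
eef_pos: [519.7, -207.4, 22.7]
tcp_rot: [3.14, -0.0, 0.843]
contact_force: [0.5, -0.5, 0.2]
opening: 0.588
grasp_force: 0.0
```

>>> move_arm --pt "0 0 0 0 0 0 0.02" --pt "0 0 0 0 0 0 0.01" --pt "0 0 0 0 0 0 0.0" --pt "0 0 0 0 0 0 0.0" --pt "0 0 0 0 0 0 0.0" --pt "0 0 0 0 0 0 0.0" --pt "0 0 0 0 0 0 0.0" --pt "0 0 0 0 0 0 0.0" --grip_force 80

```text
clock: 3.22
eef_pos: [519.8, -207.4, 22.2]
tcp_rot: [3.14, -0.0, 0.843]
contact_force: [3.0, -2.8, 6.1]
opening: 0.099
grasp_force: 78.8
```

In the tool's units: -0.08 m / 0.4 = -0.2, -0.05 m / 0.4 = -0.125.

>>> move_arm --pt "0 0 0 0 0 -0.0375 0.0" --pt "0 0 0 0 0 -0.125 0.0" --pt "0 0 0 0 0 -0.2 0.0" --pt "0 0 0 0 0 -0.2 0.0" --pt "0 0 0 0 0 -0.2 0.0"

```text
clock: 3.85
eef_pos: [517.7, -206.4, 100.8]
tcp_rot: [-3.139, 0.001, 0.843]
contact_force: [-0.3, -0.7, -3.2]
opening: 0.099
grasp_force: 78.6
```

```bash
python3 - <<'E'
from h import *
s=sensors.sense();print(s['contact_force'],s['opening'],s['grasp_force'],s['eef_pos'])
delta(476.5,217.6,102,1.547,(519.5,-207.4,102,.843))
E
```

```text
[-0.31179694 -0.66494405 -3.23178646] 0.09923482401167046 78.63846542313695 [ 517.71481621 -206.39963527  100.76294297]
rot [-0.     0.    -0.704] shift m [ 0.2887 -0.3148 -0.    ]
```

In the tool's units: -0.3148 m / 0.4 = -0.787, 0.2887 m / 0.4 = 0.7218, -0.704 rad / 3.1416 = -0.2241.

>>> move_arm --pt "0 0 -0.0191 0.06 -0.065 0 0.0" --pt "0 0 -0.0509 0.165 -0.18 0 0.0" --pt "0 0 -0.0891 0.2875 -0.3125 0 0.0" --pt "0 0 -0.1273 0.4125 -0.45 0 0.0" --pt "0 0 -0.1655 0.5325 -0.58 0 0.0" --pt "0 0 -0.1974 0.635 -0.6925 0 0.0" --pt "0 0 -0.2165 0.6975 -0.76 0 0.0" --pt "0 0 -0.2241 0.7218 -0.787 0 0.0"

```text
clock: 4.85
eef_pos: [474.4, 220.7, 100.3]
tcp_rot: [-3.139, 0.001, 1.551]
contact_force: [-0.3, -0.8, -3.9]
opening: 0.099
grasp_force: 78.7
```

>>> move_arm --pt "0 0 0 0 0 0 0.0" --pt "0 0 0 0 0 0 0.0" --pt "0 0 0 0 0 0 0.0" --pt "0 0 0 0 0 0 0.0"

```text
clock: 5.35
eef_pos: [476.4, 216.9, 101.9]
tcp_rot: [-3.141, 0.0, 1.545]
contact_force: [0.4, -0.8, -3.2]
opening: 0.099
grasp_force: 78.7
```

```bash
python3 - <<'E'
from h import *
s=sensors.sense();print(s['eef_pos'],s['tcp_rot'],s['contact_force'])
out=[]
for n,(a,b,c,e) in {"scene":(200,170,300,290),"top":(190,170,290,260)}.items():
    p,d=grab(n); out.append(cv2.resize(p[b:e,a:c],(400,480 if n=="scene" else 360),interpolation=2))
out[1]=np.pad(out[1],((0,120),(0,0),(0,0)))
cv2.imwrite('pics/h1.png',np.hstack(out)[...,::-1])
E
```

```text
[476.36106362 216.9364206  101.85819938] [-3.14145344e+00  1.34646535e-04  1.54512871e+00] [ 0.39317631 -0.78708457 -3.23153991]
```

View pics/h1.png

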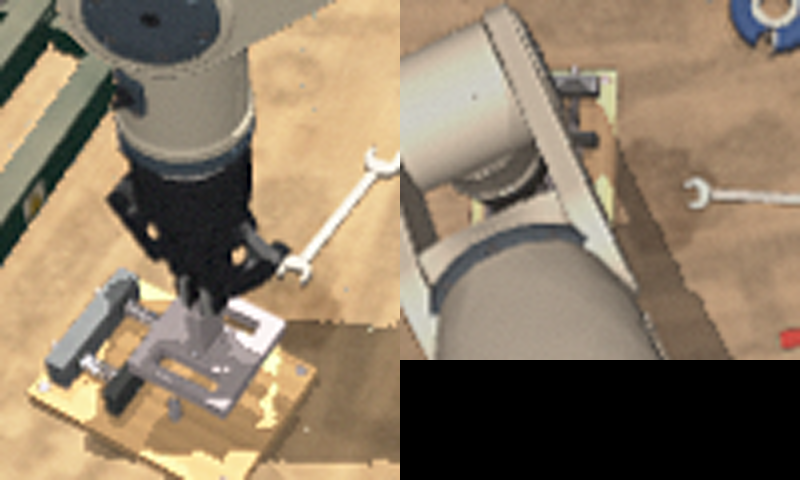

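The bracket is held level over the plate, foot at left-panel (210,360), with the slots running toward the bar and one stud visible at (175,408). The arm hides the bracket in the top view. I'll measure the foot from the scene depth.

```bash
cat > f.py <<'E'
from h import *
import sys
lo,hi=float(sys.argv[1]),float(sys.argv[2])
f=np.load('scene.npz');W=cloud('scene',f['d'])
hsv=cv2.cvtColor(f['p'],cv2.COLOR_RGB2HSV)
m=((W[...,2]>lo)&(W[...,2]<hi)).astype(np.uint8); m[:,:225]=0;m[:,280:]=0;m[:235]=0;m[290:]=0
k,l,st,_=cv2.connectedComponentsWithStats(m)
i=1+np.argmax(st[1:,4]);w=W[l==i];print(len(w),st[i],np.round(np.median(w,0),1))
r=cv2.minAreaRect(w[:,:2].astype(np.float32));print(r,np.round(cv2.boxPoints(r),1).tolist())
# slot holes: contours inside
c,h=cv2.findContours((l==i).astype(np.uint8),cv2.RETR_CCOMP,cv2.CHAIN_APPROX_NONE)
for j in range(len(c)):
    if h[0][j][3]>=0 and len(c[j])>8:
        q=c[j][:,0]; ww=W[q[:,1],q[:,0]]; ww=ww[np.abs(ww[:,2]-np.median(w[:,2]))<4]
        print('hole',len(q),[ (round(float(a),1)) for a in ww[:,:2].mean(0)],cv2.minAreaRect(ww[:,:2].astype(np.float32)))
E
python3 f.py 86 100
```

```text
510 [232 244  39  29 510] [466.6 226.4  92.8]
((477.08355712890625, 217.3951416015625), (85.92530059814453, 80.95426177978516), 89.11908721923828) [[436.0, 175.10000610351562], [516.9000244140625, 173.8000030517578], [518.2000122070312, 259.70001220703125], [437.29998779296875, 261.0]]
hole 36 [474.0, 245.3] ((477.1041564941406, 243.74630737304688), (53.46632766723633, 18.301528930664062), 1.1871522665023804)
```

In the tool's units: 0.05 m / 0.4 = 0.125, 0.048 m / 0.4 = 0.12.

>>> move_arm --pt "0 0 0 0 0 0.05 0.0" --pt "0 0 0 0 0 0.0875 0.0" --pt "0 0 0 0 0 0.1025 0.0" --pt "0 0 0 0 0 0.1125 0.0" --pt "0 0 0 0 0 0.12 0.0" --pt "0 0 0 0 0 0.125 0.0"

```text
clock: 6.2
eef_pos: [476.4, 218.1, 52.0]
tcp_rot: [3.141, -0.0, 1.547]
contact_force: [0.2, 0.2, -3.3]
opening: 0.099
grasp_force: 78.7
```

In the tool's units: 0.011 m / 0.4 = 0.0275, 0.01 m / 0.4 = 0.025.

>>> move_arm --pt "0 0 0 0 0 0.005 0.0" --pt "0 0 0 0 0 0.01 0.0" --pt "0 0 0 0 0 0.015 0.0" --pt "0 0 0 0 0 0.02 0.0" --pt "0 0 0 0 0 0.025 0.0" --pt "0 0 0 0 0 0.0275 0.0"

```text
clock: 6.95
eef_pos: [476.1, 217.9, 40.7]
tcp_rot: [-3.141, 0.0, 1.547]
contact_force: [0.4, -0.9, -3.9]
opening: 0.094
grasp_force: 78.7
```

In the tool's units: 0.0035 m / 0.4 = 0.0088, 0.003 m / 0.4 = 0.0075.

>>> move_arm --pt "0 0 0 0 0 0.0025 0.0" --pt "0 0 0 0 0 0.005 0.0" --pt "0 0 0 0 0 0.0075 0.0" --pt "0 0 0 0 0 0.0088 0.0" --pt "0 0 0 0 0 0.0088 0.0"

```text
clock: 7.58
eef_pos: [476.3, 218.0, 37.5]
tcp_rot: [3.141, -0.0, 1.547]
contact_force: [1.1, -0.2, -2.6]
opening: 0.097
grasp_force: 78.8
```

```bash
python3 - <<'E'
from h import *
s=sensors.sense();print(s['eef_pos'],s['contact_force'],s['wrist_torque'])
p,d=grab('scene');cv2.imwrite('pics/h2.png',cv2.resize(p[200:300,200:310],(770,600) if 0 else (660,600),interpolation=2)[...,::-1])
E
python3 f.py 23 33
```

```text
[476.31754033 217.95492266  37.45147475] [ 1.07261628 -0.18597655 -2.55153446] [ 0.03863098 -0.06758781 -0.02217212]
440 [234 257  37  28 440] [466.3 228.1  28.4]
((477.1820068359375, 217.86553955078125), (86.02027893066406, 81.63279724121094), 89.80535125732422) [[436.20001220703125, 175.0], [517.9000244140625, 174.6999969482422], [518.0999755859375, 260.70001220703125], [436.5, 261.0]]
hole 32 [469.0, 245.7] ((470.4278564453125, 245.07337951660156), (41.69584274291992, 18.48019027709961), 1.5191060304641724)
hole 14 [497.9, 243.2] ((497.7527160644531, 242.1714630126953), (15.023615837097168, 15.860391616821289), 17.863862991333008)
```

View pics/h2.png

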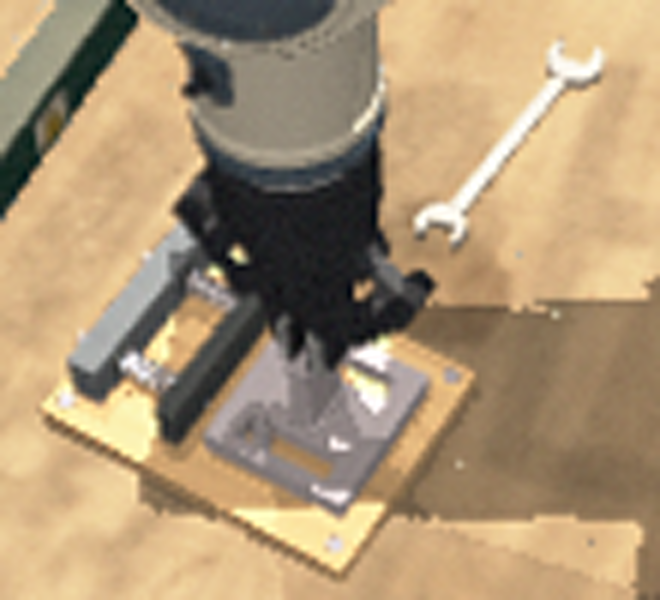

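The near stud shows through the slot at (255,420), and the foot at (310,430) is clear of the dark bar at (210,380). Next I seat it with a light press.

In the tool's units: 0.001 m / 0.4 = 0.0025, 0.0005 m / 0.4 = 0.0013.

>>> move_arm --pt "0 0 0 0 0 0.0013 0.0" --pt "0 0 0 0 0 0.0025 0.0" --pt "0 0 0 0 0 0.0025 0.0" --pt "0 0 0 0 0 0.0025 0.0"

```text
clock: 8.12
eef_pos: [476.7, 218.1, 37.0]
tcp_rot: [3.141, -0.0, 1.547]
contact_force: [-0.2, -1.7, 5.3]
opening: 0.099
grasp_force: 79.8
```

In the tool's units: 0.013 m / 0.4 = 0.0325, 0.011 m / 0.4 = 0.0275.

>>> move_arm --pt "0 0 0 0 0.005 0 0.0" --pt "0 0 0 0 0.0125 0 0.0" --pt "0 0 0 0 0.02 0 0.0" --pt "0 0 0 0 0.0275 0 0.0" --pt "0 0 0 0 0.0325 0 0.0" --pt "0 0 0 0 0.0325 0 0.0" --pt "0 0 0 0 0.0325 0 0.0"

```text
clock: 9.0
eef_pos: [489.0, 217.8, 37.0]
tcp_rot: [-3.141, -0.0, 1.547]
contact_force: [-2.5, -0.2, 7.4]
opening: 0.099
grasp_force: 80.1
```

In the tool's units: 0.006 m / 0.4 = 0.015, 0.005 m / 0.4 = 0.0125.

>>> move_arm --pt "0 0 0 0 0.0025 0 0.0" --pt "0 0 0 0 0.0075 0 0.0" --pt "0 0 0 0 0.0125 0 0.0" --pt "0 0 0 0 0.015 0 0.0" --pt "0 0 0 0 0.015 0 0.0" --pt "0 0 0 0 0.015 0 0.0"

```text
clock: 9.75
eef_pos: [493.6, 217.9, 37.0]
tcp_rot: [-3.139, -0.0, 1.546]
contact_force: [-8.4, 2.8, 11.1]
opening: 0.098
grasp_force: 80.6
```

In the tool's units: 0.005 m / 0.4 = 0.0125, -0.0003 m / 0.4 = -0.0008.

>>> move_arm --pt "0 0 0 0 0.005 -0.0008 0.0" --pt "0 0 0 0 0.01 -0.0008 0.0" --pt "0 0 0 0 0.0125 -0.0008 0.0" --pt "0 0 0 0 0.0125 -0.0008 0.0" --pt "0 0 0 0 0.0125 -0.0008 0.0" --pt "0 0 0 0 0.0125 -0.0008 0.0"

```text
clock: 10.5
eef_pos: [497.7, 217.8, 37.0]
tcp_rot: [-3.137, -0.0, 1.546]
contact_force: [-11.4, 3.8, 10.7]
opening: 0.1
grasp_force: 80.6
```

```bash
python3 - <<'E'
from h import *
s=sensors.sense();print(s['eef_pos'],s['tcp_rot'],s['contact_force'],s['wrist_torque'])
p,d=grab('scene');cv2.imwrite('pics/h3.png',cv2.resize(p[200:300,200:310],(660,600),interpolation=2)[...,::-1])
q,d=grab('top')
for n in('scene','top'):
    f=np.load(n+'.npz');W=cloud(n,f['d']);w=W.reshape(-1,3)
    for lo,hi in((43.5,45.5),(45.5,51)):
        m=(w[:,2]>lo)&(w[:,2]<hi)&(abs(w[:,1]-216)<55)&(w[:,0]>515)&(w[:,0]<600)
        print(n,lo,np.histogram(w[m,0],np.arange(515,601,5))[0])
E
python3 f.py 23 33
```

```text
[497.72254448 217.83900153  37.03600519] [-3.13732549e+00 -3.10987619e-04  1.54573137e+00] [-11.40117194   3.75317158  10.73000643] [ 0.70500708  2.00086285 -0.05461788]
scene 43.5 [ 0  0  0  0  2 11 13  1  0  0  0  2  9  8  5  7  0]
scene 45.5 [ 0  0  0  0  5 16 13  0  0  0  0  7 27 26 31 10  0]
top 43.5 [0 0 0 2 0 3 0 0 0 0 0 0 0 0 1 0 0]
top 45.5 [0 0 0 1 1 2 0 0 0 0 0 4 3 6 0 0 0]
458 [227 254  39  28 458] [487.2 227.3  28.2]
((498.4012451171875, 218.8975830078125), (86.55132293701172, 83.58052825927734), 87.70550537109375) [[454.8999938964844, 177.3000030517578], [538.4000244140625, 174.0], [541.9000244140625, 260.5], [458.3999938964844, 263.79998779296875]]
hole 18 [482.0, 245.2] ((481.9419250488281, 245.17686462402344), (18.03980255126953, 20.046106338500977), 89.99170684814453)
hole 26 [505.8, 244.1] ((506.7425842285156, 242.37014770507812), (21.333030700683594, 35.47014236450195), 86.26959228515625)
hole 16 [479.7, 194.7] ((478.45465087890625, 193.39022827148438), (17.381315231323242, 20.293094635009766), 83.08012390136719)
```

View pics/h3.png

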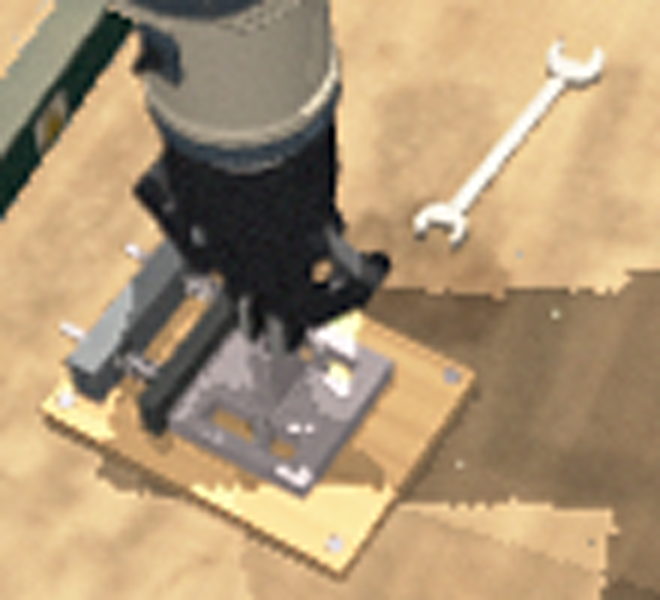

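Both studs are in their slots and the foot's end is against the bar at (180,400). The spring rods stand out behind the block, so the bar has moved back about 13 mm. I'll go about 2 mm farther and ease the side and down loads.

In the tool's units: 0.0025 m / 0.4 = 0.0063, 0.002 m / 0.4 = 0.005.

>>> move_arm --pt "0 0 0 0.0013 0.0025 -0.001 0.0" --pt "0 0 0 0.0013 0.005 -0.001 0.0" --pt "0 0 0 0.0013 0.0063 -0.001 0.0" --pt "0 0 0 0.0013 0.0063 -0.001 0.0" --pt "0 0 0 0.0013 0.0063 -0.001 0.0" --pt "0 0 0 0.0013 0.0063 -0.001 0.0"

```text
clock: 11.35
eef_pos: [499.5, 217.8, 37.2]
tcp_rot: [-3.136, 0.001, 1.546]
contact_force: [-13.1, 3.1, 11.3]
opening: 0.099
grasp_force: 80.6
```

```bash
python3 - <<'E'
from h import *
for i in range(2):
    p,d=grab('scene')
    s=sensors.sense();print(s['eef_pos'],s['tcp_rot'],s['contact_force'],s['grasp_force'])
W=cloud('scene',d);w=W.reshape(-1,3)
for r in((515,560),(565,605)):
    m=(w[:,2]>42)&(w[:,2]<51)&(abs(w[:,1]-216)<55)&(w[:,0]>r[0])&(w[:,0]<r[1])
    print(cv2.minAreaRect(w[m][:,:2].astype(np.float32)),np.percentile(w[m,0],[2,50,98]))
E
python3 f.py 23 33
```

```text
[499.46173208 217.80598285  37.19049183] [-3.13589123e+00  5.62280642e-04  1.54583846e+00] [-11.92921336   3.03591928  11.18011918] 80.64883113210726
[499.42728375 217.79368222  37.17435052] [-3.13583322e+00  5.53071670e-04  1.54576950e+00] [-12.15774991   3.68619866  11.34901031] 80.64839912563912
((545.7936401367188, 229.9556884765625), (73.83855438232422, 12.66293716430664), 87.56476593017578) [539.45731948 545.38707784 551.19482454]
((582.427001953125, 217.09326171875), (97.1398696899414, 20.575401306152344), 85.7727279663086) [573.6741714  582.65974566 592.142302  ]
455 [225 253  40  29 455] [489.3 228.1  28.4]
((500.1116638183594, 221.36065673828125), (92.01470947265625, 82.75205993652344), 87.84197235107422) [[457.0, 176.89999389648438], [539.7000122070312, 173.8000030517578], [543.2000122070312, 265.79998779296875], [460.5, 268.8999938964844]]
hole 17 [482.7, 246.1] ((482.242919921875, 245.34246826171875), (19.983123779296875, 16.98662757873535), 0.002675337018445134)
hole 29 [506.2, 243.5] ((508.6893310546875, 244.79769897460938), (37.786407470703125, 20.624855041503906), 5.171548366546631)
hole 15 [480.1, 193.2] ((480.1049499511719, 192.7226104736328), (18.17164421081543, 18.608352661132812), 5.5349297523498535)
```

Push is about 12 N at the wrist, of which roughly 2 N is plate friction. The tool has tipped 0.006 rad nose-down. I'll correct the tilt and add about 1 mm.

In the tool's units: 0.0013 m / 0.4 = 0.0033, 0.001 m / 0.4 = 0.0025, -0.008 rad / 3.1416 = -0.0025.

>>> move_arm --pt "-0.001 0 0 0 0.0013 0 0.0" --pt "-0.0019 0 0 0 0.0025 0 0.0" --pt "-0.0025 0 0 0 0.0033 0 0.0" --pt "-0.0025 0 0 0 0.0033 0 0.0" --pt "-0.0025 0 0 0 0.0033 0 0.0" --pt "-0.0025 0 0 0 0.0033 0 0.0" --pt "-0.0025 0 0 0 0.0033 0 0.0" --pt "-0.0025 0 0 0 0.0033 0 0.0"

```text
clock: 12.45
eef_pos: [500.4, 217.7, 37.1]
tcp_rot: [3.14, 0.001, 1.546]
contact_force: [-12.6, 2.7, 12.5]
opening: 0.097
grasp_force: 80.8
```

```bash
python3 - <<'E'
from h import *
for i in range(4):
    p,d=grab('scene')
    s=sensors.sense();print(np.round(s['eef_pos'],2),np.round(s['tcp_rot'],4),np.round(s['contact_force'],1),s['wrist_torque'])
W=cloud('scene',d);w=W.reshape(-1,3)
for r in((515,560),(565,605)):
    m=(w[:,2]>42)&(w[:,2]<51)&(abs(w[:,1]-216)<55)&(w[:,0]>r[0])&(w[:,0]<r[1])
    print(np.percentile(w[m,0],[2,50,98]))
m=(w[:,2]>23)&(w[:,2]<33)&(abs(w[:,0]-500)<39)&(abs(w[:,1]-217)<41)
A=np.c_[w[m][:,:2]-[500,217],np.ones(m.sum())];c=np.linalg.lstsq(A,w[m,2],rcond=None)[0];print('foot plane',c)
m=(w[:,2]>11)&(w[:,2]<19)&(abs(w[:,0]-500)<85)&(abs(w[:,1]-217)<62)
A=np.c_[w[m][:,:2]-[500,217],np.ones(m.sum())];c=np.linalg.lstsq(A,w[m,2],rcond=None)[0];print('plate plane',c)
E
```

```text
[500.41 217.76  37.13] [3.1399e+00 6.0000e-04 1.5456e+00] [-13.6   2.2  12.8] [ 0.56109958  2.44438305 -0.13553831]
[500.41 217.72  37.1 ] [3.1399e+00 7.0000e-04 1.5458e+00] [-13.3   3.6  12.2] [ 0.60664622  2.4417249  -0.13806791]
[500.4  217.75  37.12] [3.1399e+00 6.0000e-04 1.5457e+00] [-13.1   2.8  10.7] [ 0.54685808  2.40478337 -0.09023674]
[500.41 217.75  37.11] [3.1399e+00 6.0000e-04 1.5457e+00] [-13.6   3.   12.3] [ 0.57748208  2.43710863 -0.15454369]
[539.97410096 546.42660304 552.32838607]
[574.23319776 582.4441765  592.38891905]
foot plane [ 1.79100896e-03 -1.89032830e-03  2.82926094e+01]
plate plane [ 4.21773798e-03 -1.81755166e-03  1.46769714e+01]
```

The foot is flat: its height is right and its slope matches the plate's. The wrist reads about 13.3 N; less friction, that is about 11.5 N on the bar, and the reading is steady.

```bash
python3 -c "
from rig import order
print(order.sign_off())"
```

```text
the job is handed in; nothing more can be done
None
```

The bracket sits flat over both studs and is held against the stop bar at an estimated 11–12 N, with the fingers still gripping it; the job is handed in, at about 12.6 s of the 51 s allowed.

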